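Stack the empty tote on the tote of finished housings

ROBOT

A 6-joint arm with a two-finger parallel gripper is mounted at the origin on the work surface. World frame = base frame: x ahead of the robot, y to its left, z up, the work surface at z = 0. Lengths are in m, angles in rad, forces in N, time in s.
With the tool pointing down it reaches from about 0.25 to 0.8 m from the base axis. Payload 8.5 kg.
Tool frame: the origin (TCP) lies midway between the tips of the shut fingers; the grasp point (between the pads) lies 19 mm behind it; x points along the fingers, y is the direction in which the jaws open and shut, and the axes are right-handed (so a half turn about x gives the same grasp; the last joint's range is limited). The gripper opens to 85 mm and grips with 20 to 120 N. Pads are 22 mm wide; open, the fingers measure 114 mm over their backs; the gripper's body (76 mm by 85 mm) begins 54 mm behind the grasp point. The pads swing forward as they close: fully open they stand 13 mm farther back than shut.
Start: joints at [1.173, 0.238, -0.013, 1.319, 0, 1.571], TCP at [0.203, 0.484, 0.231] pointing down, gripper open.
Joint ranges: [-2.66, 2.66], [-1.03, 1.9], [-1.14, 1.46], [-1.82, 2.27], [-1.45, 1.34], [-3.14, 3.14]. Speed limits (rad/s): [2.22, 2.22, 2.79, 3.14, 3.14, 3.14].

INTERFACE

Orientations are given as a unit quaternion [x, y, z, w].
In Python, from cell import * gives the robot as it stands. The module is installed in compiled form; this text tells all that it offers.
- The arm moves only by the shell command python3 -m pendant 'ROWS' [FORCE]. ROWS is JSON, a list of rows, each a list of 3 entries, a list of its own where there are three numbers: the finger opening in cm, from 0 to 8.54, then the shift along the world's x, y, z in cm, then the turn about the world's z in rad. In form: [[gripper, [tx, ty, tz], roll], ...]. A call has 1 to 8 rows; each row is the pose to reach, as a shift and turn from the pose commanded when the call began; what a row does not reach only later rows make up. A row lasts 1/10 s, in which the tool goes at most 50 mm and 8.59 degrees, less where a joint would pass 70% of its speed; a pose out of reach is approached as far as the arm can. A call with a gripper value outside its range is refused whole. The fingers move at their own pace and stop on an object; FORCE is the grip in N (left out, the last holds). Time passes only in rows, so rows that repeat a pose let the fingers close. It gives the time, the measured TCP pose, the force and the opening at its end, in the units of the state.
- observe(): the state, without advancing time (a new reading comes with each control period).
- capture(name): name is "scene" or "top" or "wrist"; returns a dict with "color" (384x512x3 uint8, red, green, blue), "fx", "fy", "cx", "cy" (pixels), "distortion" ([k1, k2, p1, p2, k3] as OpenCV has them; the pictures are not rectified), "position" and "orientation" of the camera in the world. Camera axes: x right, y up, looking along -z (the intrinsics and any distortion apply to the point x, -y, -z); pixel columns grow to the right and rows downward; lengths in m; the calibration is good to about 2 mm. A picture is of the moment at which its call begins. There is no depth.
- hand_in(): hands the job in, once; it reports no verdict.
The state is a dict: "time": time; "joint_positions": joint angles; "joint_vel": joint speeds; "joint_efforts": joint torques, N m; "tool_pos": TCP position; "eef_rot": TCP orientation; "wrist_force": force on the tool from outside, world axes, zero at the start; "torque": the same for the moment, N m; "gripper_width": opening from 0.0 (shut) to 1.0 (fully open).
Only numpy, scipy, OpenCV 4.12 (cv2) and the standard library are available. Lean on these libraries where they do the work, as an engineer would, in place of code of your own. Each camera call takes 0.05 s, during which the arm holds its last target.

TASK

Stack the empty tote on top of the tote whose parts stay below its rim. The totes nest when their grip ears are at the same end and stack when they are at opposite ends, so turn the empty one half a turn and set it down gently, level, with all four feet in the rim pockets and clear of the parts inside, then let go. Leave the two loaded totes standing where they are, with their parts in them.

Things in the scene. Friction and masses are not known exactly. Their poses are not given: they have to be found in the camera images.
- tote: The empty blue tote, to be moved: 158 mm long (own x), 126 wide (y), rim 82 high, 0.2-0.45 kg. Origin: centre of its underside (124 x 72 mm plate); x points to the end with the grip ear, z up. Walls 3 mm, leaning outward. Stands left, middle or right of the other two, ear away from the robot (yaw within 0.35 rad). On the like tote below: ears at the same end, it nests; at opposite ends, it stacks.
- tote_ear (a point): Middle of the top edge of the empty tote's only grip ear: an upright slab at the middle of its +x end, 12 mm thick (x 73-85 mm), 60 wide (y), from z 53 to 92 mm, standing 10 mm above the rim. This point: x 79, y 0, z 92 mm. Pinch it across its thickness from above, one finger inside the tote; the leaning wall juts inward below z 56 mm.
- tote_foot (a point): Underside of one of the empty tote's four feet (x 48, y 46, z 0 mm). Feet are 20 mm long in x, 40 mm high, stick out of the long sides to y = +-56 mm, at x = +48 and x = -16 mm on both sides.
- low_tote: The tote to stack on, same shape, origin and axes as tote, ear away from the robot (yaw within 0.12 rad), loose on the table. Holds two short housings, tops 58 mm above its underside: too high for nesting, clear by 18 mm of a stacked tote. Properly stacked, the upper tote's origin is 76 mm above this one's, straight over it, with x axes opposed; about 4 mm of play each way.
- low_tote_pocket (a point): Floor of one of the four shallow rim pockets of the tote to stack on (x -48, y 52, z 76 mm). Pockets: at x = -48 and +16 mm in both long rims, 28 mm long, 6 mm deep, outer lip's inner face at y = +-60 mm. The deep notches at x = +48 and -16 mm (28 mm long, down to z 40 mm) are for nesting.
- tall_tote: The other loaded tote, same shape, origin and axes, ear away from the robot; not to be used: its two actuators stand up to 138 mm above the table, far above its rim. Carry things over it with their underside higher than 150 mm.
- housing_a: Stepped round aluminium housing, 38 mm across, 54 mm high, standing in the tote to stack on. Origin: centre of its underside.
- housing_b: The second such housing, in the same tote.
- actuator_a: Upright round actuator, 38 mm across, 134 mm high with its rod, standing in the other loaded tote. Origin: centre of its underside.
- actuator_b: The second such actuator, in the same tote.
Mind the look-alikes: they are no part of the job. What is shaped like the tote but pink or turquoise is not meant. What is shaped like the low_tote but brown is not meant.

How it is judged:
At the end, for the whole second after the job is handed in: Empty tote on the short-housing tote, released, at rest: ear at the opposite end, underside 72-79.5 mm above the lower one's, centres within 8 mm, yaw within 0.12 rad, both level within 0.05 rad, lower tote on the table; all four parts upright in their own totes (z of tote in the frame of low_tote between 0.072 and 0.0795 m and horizontal distance between tote and low_tote below 0.008 m and x of tote_ear in the frame of low_tote below -0.06 m and angle between the x axis of tote and the x axis of low_tote, either way round below 0.12 rad and angle between each of tote, low_tote's own z axis and vertical below 0.05 rad and height (world z) of low_tote below 0.02 m and x of housing_a in the frame of low_tote between -0.05 and 0.05 m and y of housing_a in the frame of low_tote between -0.03 and 0.03 m and z of each of housing_a, housing_b in the frame of low_tote below 0.02 m and angle between each of housing_a, housing_b, actuator_a, actuator_b's own z axis and vertical below 0.15 rad and x of housing_b in the frame of low_tote between -0.05 and 0.05 m and y of housing_b in the frame of low_tote between -0.03 and 0.03 m and x of actuator_a in the frame of tall_tote between -0.05 and 0.05 m and y of actuator_a in the frame of tall_tote between -0.03 and 0.03 m and z of each of actuator_a, actuator_b in the frame of tall_tote below 0.02 m and x of actuator_b in the frame of tall_tote between -0.05 and 0.05 m and y of actuator_b in the frame of tall_tote between -0.03 and 0.03 m and linear speed of tote below 0.02 m/s and angular speed of tote below 0.1 rad/s and contact force between tote and the fingers below 0.5 N); the robot touches nothing.
It fails at once if the tote to stack on is shifted by more than 40 mm (distance of low_tote from where it was at the start of the episode above 0.04 m).
It fails at once if the other loaded tote is shifted by more than 40 mm (distance of tall_tote from where it was at the start of the episode above 0.04 m).
It fails at once if the empty tote is pressed on a housing with more than 10 N (contact force between tote and housing_a above 10 N or contact force between tote and housing_b above 10 N).
It fails at once if the empty tote is slammed onto the lower one (more than 60 N) (contact force between tote and low_tote above 60 N).
It also fails if it takes over 40 s, if anything falls off the work surface, if the arm or the gripper's body presses on something with over 40 N, if the wrist force passes 120 N, or if a joint passes its speed limit or range.

## Working session

There is one attempt and no reset: what is moved stays moved. The work goes in short steps, Python scripts to look and compute and a shell command to move; the robot and the scene stay as the last step left them, time stands still between calls to the robot, and variables do not carry over. Pictures are saved under pics/ and viewed, and the job is handed in when it is done.

```bash
mkdir -p pics; cat > h.py <<'E'
from cell import *
import numpy as np, cv2
from scipy.spatial.transform import Rotation as R
def ray(c,u,v):
    K=np.array([[c['fx'],0,c['cx']],[0,c['fy'],c['cy']],[0,0,1]])
    p=cv2.undistortPoints(np.array([[[u,v]]],float),K,np.array(c['distortion'],float))[0,0]
    d=R.from_quat(c['orientation']).apply([p[0],-p[1],-1]); return np.array(c['position']),d
def onz(c,u,v,z):
    o,d=ray(c,u,v); return o+d*(z-o[2])/d[2]
def proj(c,P):
    K=np.array([[c['fx'],0,c['cx']],[0,c['fy'],c['cy']],[0,0,1]])
    q=R.from_quat(c['orientation']).inv().apply(np.atleast_2d(P)-np.array(c['position']))
    q=q*[1,-1,-1]
    return cv2.projectPoints(q,np.zeros(3),np.zeros(3),K,np.array(c['distortion'],float))[0][:,0]
E
python3 - <<'E'
from h import *
import pickle
s=observe(); print(s)
for n in ['scene','top','wrist']:
    c=capture(n); pickle.dump(c,open(n+'0.pkl','wb'))
    cv2.imwrite(f'pics/{n}0.png',c['color'][:,:,::-1]); print(n,c['position'],c['orientation'],c['fx'],c['distortion'])
E
```

```text
{'time': 0.0, 'joint_positions': array([ 1.17299542e+00,  2.38822898e-01, -1.42293817e-02,  1.31921617e+00,
        3.78146380e-05,  1.57080219e+00]), 'joint_vel': array([-0.00067541,  0.00081968, -0.00014533,  0.00049699, -0.0008056 ,
        0.00069876]), 'joint_efforts': array([-2.81331077e-04, -5.38777614e+01,  3.46437228e+01,  1.86572853e-02,
        6.14739474e-05,  5.68674494e-06]), 'tool_pos': array([0.20321172, 0.48363314, 0.23066522]), 'eef_rot': array([ 0.13921278,  0.69328112, -0.14022792,  0.69304922]), 'wrist_force': array([-0.78259001, -0.94972904, -0.44949173]), 'torque': array([ 0.04321418, -0.05143634, -0.00242926]), 'gripper_width': 1.0058192070664946}
scene [ 0.99357602 -0.79042632  0.93510711] [0.37473154 0.13510377 0.28856059 0.87066413] 495.1746697388261 [0.01005253 0.         0.         0.         0.        ]
top [ 0.25648714 -0.07033143  1.24544858] [-0.04878702  0.05279618  0.71464451 -0.69578417] 406.3909998611083 [0.01668825 0.         0.         0.         0.        ]
wrist [0.13970909 0.51022833 0.37276469] [-0.11539997 -0.07646138  0.54803656  0.82491965] 268.8995248405192 [-0.03108297  0.          0.          0.          0.        ]
```

View pics/scene0.png

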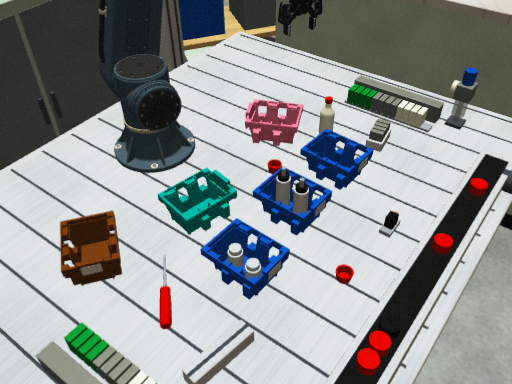

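View pics/top0.png

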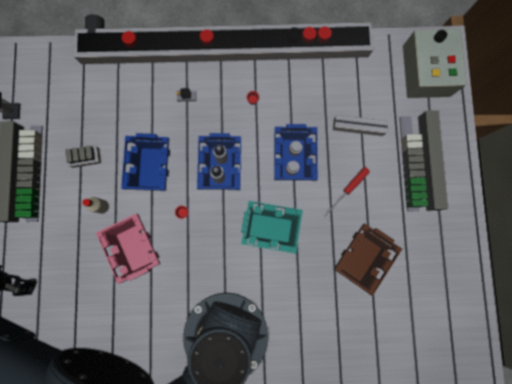

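View pics/wrist0.png

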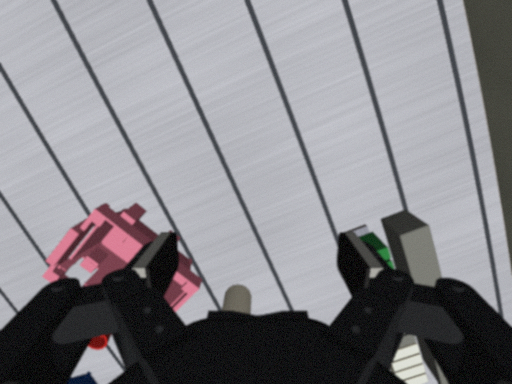

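Candidates in the top view: the blue tote at (146,162) is empty. The blue ones at (218,161) hold actuators (tall) and at (296,152) hold housings (low). The pink (128,248), turquoise (271,227) and brown (369,258) totes are look-alikes. I choose the blue one at (146,162) and stack on (296,152). Next, a close crop with blue-mask measurements.

```bash
python3 - <<'E'
from h import *
import pickle
c=pickle.load(open('top0.pkl','rb')); im=c['color'][:,:,::-1].copy()
cv2.imwrite('pics/crop0.png',cv2.resize(im[120:205,110:330],None,fx=3.6,fy=3.6,interpolation=cv2.INTER_CUBIC))
hsv=cv2.cvtColor(im,cv2.COLOR_BGR2HSV)
m=cv2.inRange(hsv,(105,120,40),(130,255,255))
cs,_=cv2.findContours(m,cv2.RETR_EXTERNAL,cv2.CHAIN_APPROX_NONE)
for k in cs:
    if cv2.contourArea(k)<500: continue
    x,y,w,h=cv2.boundingRect(k); print('bbox',x,y,w,h,cv2.contourArea(k))
    P=np.array([onz(c,u,v,.082)[:2] for u,v in k[:,0]],np.float32)
    r=cv2.minAreaRect(P); print(r)
E
```

```text
bbox 122 134 47 56 2027.5
((0.5096118450164795, 0.21803447604179382), (0.12838858366012573, 0.1639517992734909), 86.83631896972656)
bbox 198 133 43 56 1951.0
((0.5062586069107056, 0.004654116928577423), (0.12164966017007828, 0.16497719287872314), 87.4546127319336)
bbox 275 124 42 56 1938.0
((0.5275944471359253, -0.22112563252449036), (0.12113261222839355, 0.16495782136917114), 87.92130279541016)
```

View pics/crop0.png

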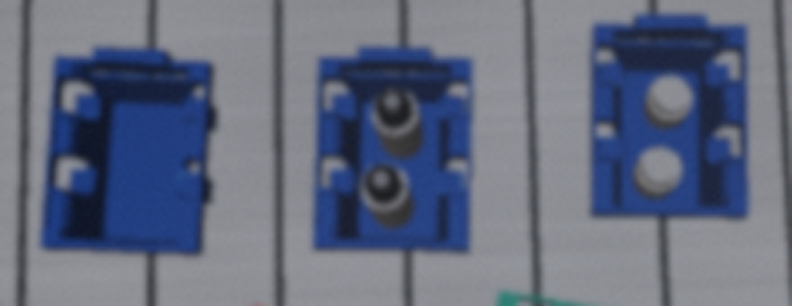

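```bash
python3 - <<'E'
from h import *
import pickle
s=observe(); r=R.from_quat(s['eef_rot']); print(np.round(r.as_matrix(),3))
c=pickle.load(open('top0.pkl','rb')); im=c['color'][:,:,::-1].copy()
hsv=cv2.cvtColor(im,cv2.COLOR_BGR2HSV)
m=cv2.inRange(hsv,(105,120,40),(130,255,255))
cs,_=cv2.findContours(m,cv2.RETR_EXTERNAL,cv2.CHAIN_APPROX_NONE)
for k in cs:
    if cv2.contourArea(k)<500: continue
    P=np.array([onz(c,u,v,.082)[:2] for u,v in k[:,0]],np.float32)
    # near edge (low x) fit: rim end, straight
    ymid=(P[:,1].min()+P[:,1].max())/2
    def fit(sel,ax):
        l=cv2.fitLine(P[sel],cv2.DIST_HUBER,0,.01,.01).ravel(); return np.round(l,4)
    near=(P[:,0]<P[:,0].min()+.012)&(abs(P[:,1]-ymid)<.05)
    l=fit(near,0); yaw=np.arctan2(-l[0]*np.sign(l[1]),abs(l[1])); print('near',l,'yaw',yaw)
    for nm,sel in [('left',(P[:,1]>P[:,1].max()-.015)),('right',P[:,1]<P[:,1].min()+.02)]:
        sel&=abs(P[:,0]-np.median(P[:,0]))<.06
        l=fit(sel,1); print(nm,l,'yaw',np.arctan2(l[1]*np.sign(l[0]),abs(l[0])))
    Q=np.array([onz(c,u,v,.092)[:2] for u,v in k[:,0]])
    e=Q[Q[:,0]>Q[:,0].max()-.004]; print('ear top outer edge',e.mean(0),e[:,1].min(),e[:,1].max())
E
```

```text
[[-0.     0.387  0.922]
 [-0.001  0.922 -0.387]
 [-1.    -0.001 -0.   ]]
near [0.0693 0.9976 0.429  0.2186] yaw -0.06935531
left [ 0.9977 -0.0674  0.5075  0.2802] yaw -0.0674529
right [ 0.9997 -0.0244  0.5074  0.1586] yaw -0.024402479
ear top outer edge [0.5880265  0.21882277] 0.19135330713014312 0.24366835815274276
near [0.0265 0.9996 0.4249 0.0087] yaw -0.026504397
left [ 0.9984 -0.056   0.5138  0.0624] yaw -0.05603104
right [ 1.      0.0036  0.4843 -0.0531] yaw 0.0035999846
ear top outer edge [0.58302    0.00190584] -0.024363788547738637 0.028181334794669208
near [ 0.0663  0.9978  0.4464 -0.2194] yaw -0.06634865
left [ 0.9993 -0.0363  0.5107 -0.1599] yaw -0.036309466
right [ 0.9998 -0.0204  0.5016 -0.2777] yaw -0.02040125
ear top outer edge [ 0.6051476  -0.21840117] -0.23887871696247975 -0.1978388322649078
```

```bash
python3 -m pendant '[[8.5,[4,-3,1],-0.15],[8.5,[8,-6,2],-0.3],[8.5,[12,-9,2],-0.45],[8.5,[16,-12,2],-0.6],[8.5,[20,-14,2],-0.74],[8.5,[24,-17,2],-0.88],[8.5,[28,-20,2],-1.02],[8.5,[32,-23,2],-1.16]]' 100; python3 -m pendant '[[8.5,[3,-2,0],-0.08],[8.5,[5,-3.5,0],-0.08],[8.5,[5,-3.5,0],-0.08],[8.5,[5,-3.5,0],-0.08]]'
python3 - <<'E'
from h import *
import pickle
s=observe(); print(s['time'],s['joint_positions'],s['tool_pos'],R.from_quat(s['eef_rot']).as_matrix().round(3))
for n in ['wrist','scene']:
    c=capture(n); pickle.dump(c,open(n+'1.pkl','wb')); cv2.imwrite(f'pics/{n}1.png',c['color'][:,:,::-1])
    print(n,c['position'])
E
```

```text
time: 0.95
tool_pos: [0.5247, 0.2524, 0.2511]
eef_rot: [0.498, 0.502, -0.498, 0.502]
wrist_force: [0.8, 0.8, 0.6]
gripper_width: 0.994
time: 1.35
tool_pos: [0.5733, 0.2186, 0.2506]
eef_rot: [-0.516, -0.483, 0.517, -0.482]
wrist_force: [-0.4, -0.5, 0.2]
gripper_width: 0.998
1.35 [3.64073101e-01 3.91044557e-01 2.57286843e-01 1.43842349e+00
 2.82967899e-04 2.00290712e+00] [0.57330383 0.21855617 0.25063055] [[-0.001  0.998 -0.068]
 [-0.    -0.068 -0.998]
 [-1.    -0.001  0.   ]]
wrist [0.57862434 0.28734957 0.39263393]
scene [ 0.99357602 -0.79042632  0.93510711]
```

View pics/wrist1.png

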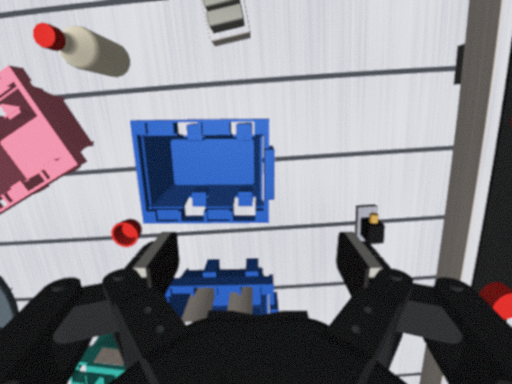

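The wrist view shows the empty blue tote: rim corners near (132,121), (268,120), (268,221) and (144,223), with the ear at (268,172) on the +x side. Measuring it now.

```bash
python3 - <<'E'
from h import *
import pickle
c=pickle.load(open('wrist1.pkl','rb')); im=c['color'][:,:,::-1].copy()
cv2.imwrite('pics/crop1.png',cv2.resize(im[105:235,120:285],None,fx=4.5,fy=4.5,interpolation=cv2.INTER_CUBIC))
hsv=cv2.cvtColor(im,cv2.COLOR_BGR2HSV)
m=cv2.inRange(hsv,(105,120,40),(130,255,255))
cs,_=cv2.findContours(m,cv2.RETR_EXTERNAL,cv2.CHAIN_APPROX_NONE)
for k in cs:
    if cv2.contourArea(k)<4000: continue
    uv=k[:,0]
    if uv[:,1].min()>200: continue
    P=np.array([onz(c,u,v,.082)[:2] for u,v in uv],np.float32)
    def fl(sel): return cv2.fitLine(P[sel],cv2.DIST_HUBER,0,.01,.01).ravel()
    g=lambda a,b,c0,d:(uv[:,0]>=a)&(uv[:,0]<=b)&(uv[:,1]>=c0)&(uv[:,1]<=d)
    L=dict(near=fl(g(128,148,128,215)),right=fl(g(152,260,216,228)),left=fl(g(140,260,115,125)),far=np.r_[0])
    for n,l in L.items():
        if len(l)>1: print(n,l.round(4), 'yaw', np.arctan2(l[1],l[0]) )
    Q=np.array([onz(c,u,v,.092)[:2] for u,v in uv])
    e=Q[g(270,290,150,195)]; print('ear outer',e.mean(0),e.min(0),e.max(0))
E
```

```text
near [0.059  0.9983 0.4308 0.2175] yaw 1.5117581
right [ 0.9978 -0.0659  0.5006  0.1608] yaw -0.06596821
left [ 0.9981 -0.0612  0.5095  0.2836] yaw -0.06123612
ear outer [0.59192703 0.21980125] [0.59045425 0.19313262] [0.59386562 0.24569394]
```

View pics/crop1.png

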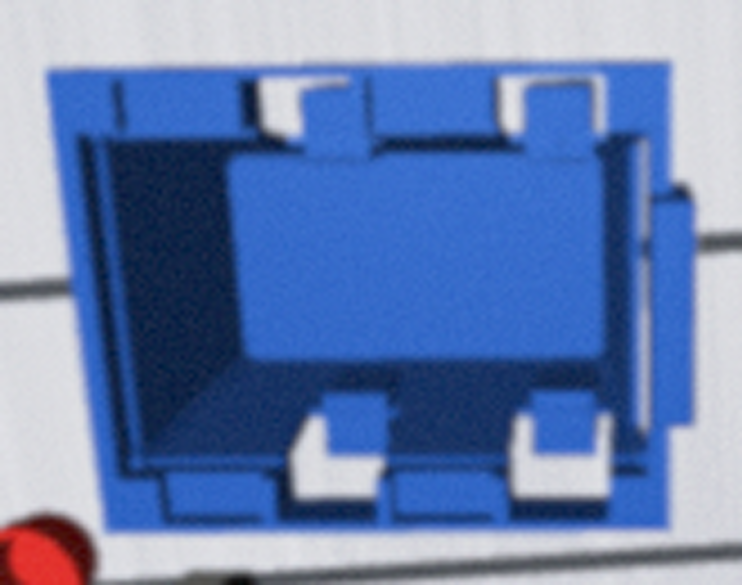

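```bash
python3 -m pendant '[[8.5,[1.4,0,-4],0],[8.5,[1.4,0,-8],0],[8.5,[1.4,0,-12],0],[8.5,[1.4,0,-15],0],[8.5,[1.4,0,-17],0],[8.5,[1.4,0,-19],0],[8.5,[1.4,0,-19],0],[5,[1.4,0,-19],0]]'; 
python3 - <<'E'
from h import *
import pickle
s=observe(); print(s['time'],s['tool_pos'],s['wrist_force'])
for n in ['wrist','scene']:
    c=capture(n); pickle.dump(c,open(n+'2.pkl','wb')); cv2.imwrite(f'pics/{n}2.png',c['color'][:,:,::-1])
E
```

```text
time: 2.25
tool_pos: [0.5868, 0.2197, 0.0619]
eef_rot: [-0.516, -0.483, 0.516, -0.483]
wrist_force: [0.8, 0.1, 0.8]
gripper_width: 0.852
2.25 [0.58681556 0.21971025 0.0618809 ] [0.7604114  0.13465485 0.75815637]
```

View pics/wrist2.png

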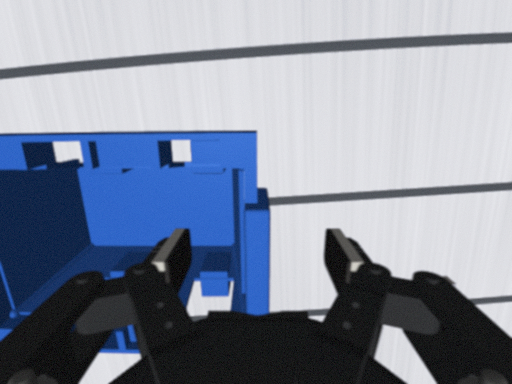

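View pics/scene2.png

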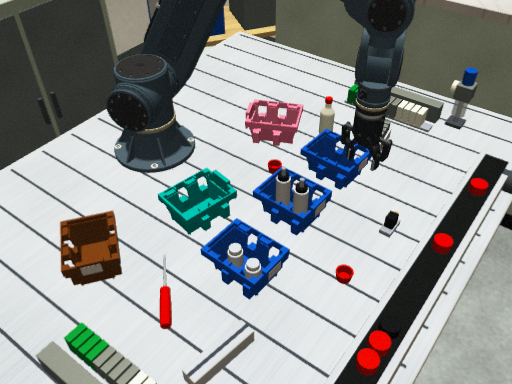

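The fingers straddle the ear: it is at column ~257 and the fingers are at ~180 and ~340. Closing now.

```bash
python3 -m pendant '[[3,[0,0,0],0],[2,[0,0,0],0],[1,[0,0,0],0],[0.5,[0,0,0],0],[0.5,[0,0,0],0],[0.5,[0,0,0],0]]' 100; python3 -m pendant '[[0.5,[0,0,0],0],[0.5,[0,0,0],0],[0.5,[0,0,1],0],[0.5,[0,0,2],0],[0.5,[0,0,3],0],[0.5,[0,0,3],0]]'
python3 - <<'E'
from h import *
import pickle
s=observe(); print(s['time'],s['tool_pos'],s['wrist_force'],s['torque'],s['gripper_width'])
for n in ['wrist','scene']:
    c=capture(n); pickle.dump(c,open(n+'3.pkl','wb')); cv2.imwrite(f'pics/{n}3.png',c['color'][:,:,::-1])
E
```

```text
time: 2.95
tool_pos: [0.5876, 0.219, 0.0621]
eef_rot: [0.517, 0.483, -0.516, 0.483]
wrist_force: [-2.9, -0.0, 4.9]
gripper_width: 0.121
time: 3.55
tool_pos: [0.5884, 0.2193, 0.0933]
eef_rot: [0.517, 0.483, -0.516, 0.483]
wrist_force: [-0.1, -0.1, -3.3]
gripper_width: 0.123
3.55 [0.58840768 0.21931606 0.09327312] [-0.06760507 -0.13848157 -3.34625412] [-0.01481656 -0.30077124  0.01296367] 0.12299009841777578
```

View pics/wrist3.png

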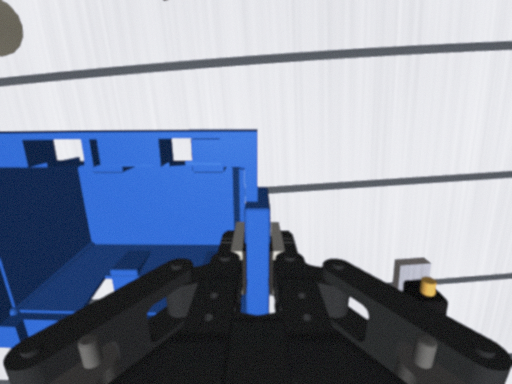

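View pics/scene3.png

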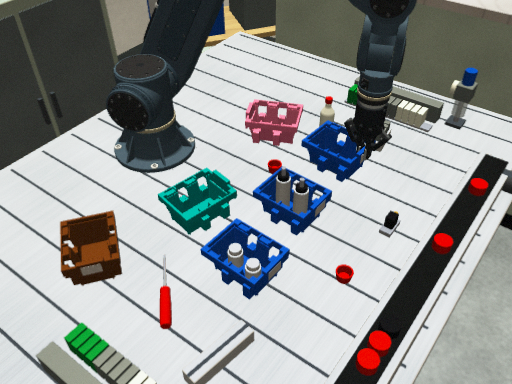

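```bash
python3 -m pendant '[[0.5,[0,0,2],0],[0.5,[0,0,5],0],[0.5,[0,0,8],0],[0.5,[0,0,11],0],[0.5,[0,0,14],0],[0.5,[0,0,17],0.04],[0.5,[-0.5,-1,20],0.12],[0.5,[-1,-2,21],0.22]]'; python3 -m pendant '[[0.5,[-0.5,-1,0],0.12],[0.5,[-1,-2,0],0.24],[0.5,[-1.5,-3,0],0.36],[0.5,[-2,-4,0],0.48],[0.5,[-3,-5,0],0.6],[0.5,[-4,-6,0],0.72],[0.5,[-5,-7,0],0.84],[0.5,[-6,-8,0],0.96]]'; python3 -m pendant '[[0.5,[-1,-1.5,0],0.12],[0.5,[-2,-3,0],0.24],[0.5,[-3,-5,0],0.36],[0.5,[-4,-7,0],0.48],[0.5,[-5,-9,0],0.6],[0.5,[-6,-11,0],0.72],[0.5,[-7,-13,0],0.84],[0.5,[-7.5,-15,0],0.96]]';  python3 -m pendant '[[0.5,[0,-1,0],0.12],[0.5,[0,-1.5,0],0.24],[0.5,[0,-2,0],0.36],[0.5,[0,-2,0],0.48],[0.5,[0,-2,0],0.6],[0.5,[0,-2,0],0.72],[0.5,[0,-2,0],0.84],[0.5,[0,-2,0],0.96]]'
python3 - <<'E'
from h import *
import pickle
s=observe(); print(s['time'],s['joint_positions'],s['tool_pos'],R.from_quat(s['eef_rot']).as_matrix().round(3))
for n in ['wrist','scene']:
    c=capture(n); pickle.dump(c,open(n+'4.pkl','wb')); cv2.imwrite(f'pics/{n}4.png',c['color'][:,:,::-1])
E
```

```text
time: 4.45
tool_pos: [0.5779, 0.1992, 0.3039]
eef_rot: [0.46, 0.537, -0.458, 0.538]
wrist_force: [0.8, -0.5, -4.1]
gripper_width: 0.121
time: 5.25
tool_pos: [0.5166, 0.1186, 0.3007]
eef_rot: [0.159, 0.689, -0.159, 0.689]
wrist_force: [0.8, -0.8, -3.8]
gripper_width: 0.123
time: 6.05
tool_pos: [0.441, -0.0316, 0.3009]
eef_rot: [-0.177, 0.685, 0.178, 0.684]
wrist_force: [-0.4, 0.7, -4.9]
gripper_width: 0.122
time: 6.85
tool_pos: [0.4418, -0.0509, 0.3007]
eef_rot: [-0.473, 0.526, 0.474, 0.525]
wrist_force: [0.4, -0.5, -4.4]
gripper_width: 0.124
6.85 [-1.14874872e-01  8.54538963e-02 -2.57555135e-02  1.46106607e+00
  1.56706651e-04 -1.58200110e+00] [ 0.44179633 -0.05092733  0.30068699] [[-0.001 -0.995  0.103]
 [ 0.     0.103  0.995]
 [-1.     0.001  0.   ]]
```

View pics/wrist4.png

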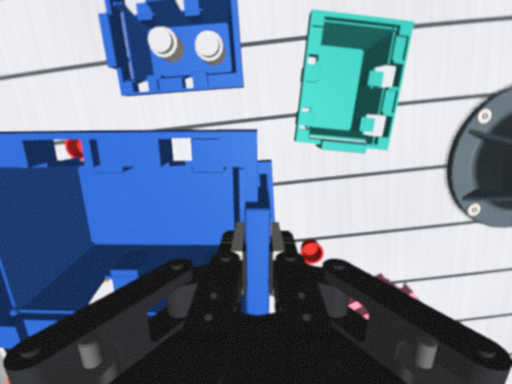

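View pics/scene4.png

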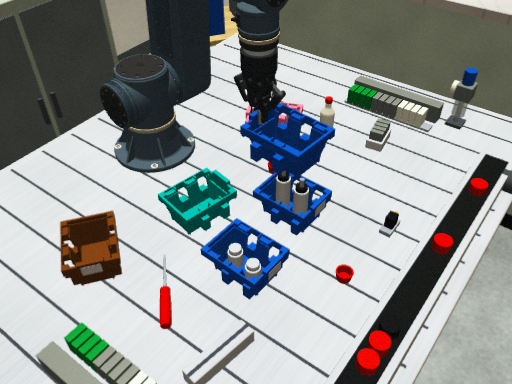

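```bash
python3 -m pendant '[[0.5,[0,-1,0],0.03],[0.5,[0.5,-2.5,0],0.05],[0.5,[1,-4,0],0.06],[0.5,[1,-5,0],0.06],[0.5,[1,-5,0],0.06],[0.5,[1,-5,0],0.06]]'
python3 - <<'E'
from h import *
import pickle
s=observe(); print(s['time'],s['tool_pos'],R.from_quat(s['eef_rot']).as_matrix().round(3))
pickle.dump(s,open('s5.pkl','wb'))
c=capture('wrist'); pickle.dump(c,open('wrist5.pkl','wb')); im=c['color'][:,:,::-1]; cv2.imwrite('pics/wrist5.png',im)
cv2.imwrite('pics/crop5.png',cv2.resize(im[0:140,90:260],None,fx=4.5,fy=4.2,interpolation=cv2.INTER_CUBIC))
E
```

```text
time: 7.55
tool_pos: [0.452, -0.1009, 0.3011]
eef_rot: [-0.487, 0.513, 0.487, 0.512]
wrist_force: [-0.3, -0.5, -4.4]
gripper_width: 0.124
7.55 [ 0.45197077 -0.10088864  0.30109654] [[-0.001 -0.999  0.051]
 [ 0.     0.051  0.999]
 [-1.     0.001  0.   ]]
```

View pics/wrist5.png

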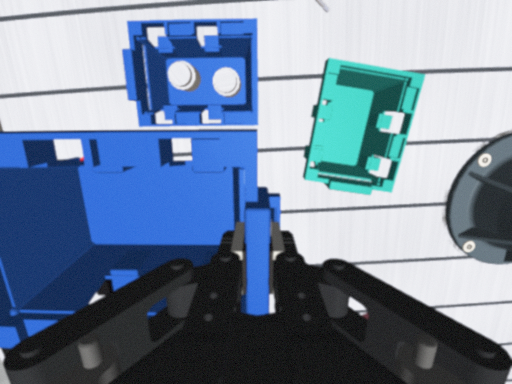

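View pics/crop5.png

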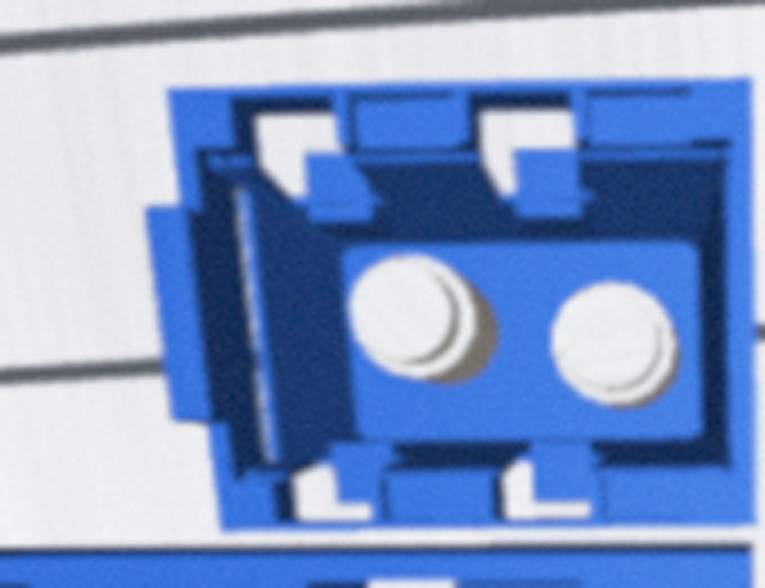

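```bash
python3 - <<'E'
from h import *
import pickle
c=pickle.load(open('wrist5.pkl','rb')); s=pickle.load(open('s5.pkl','rb')); im=c['color'][:,:,::-1].copy()
hsv=cv2.cvtColor(im,cv2.COLOR_BGR2HSV)
m=cv2.inRange(hsv,(105,110,40),(130,255,255))
cs,_=cv2.findContours(m,cv2.RETR_EXTERNAL,cv2.CHAIN_APPROX_NONE)
T=s['tool_pos']; M=R.from_quat(s['eef_rot']).as_matrix(); ty=M[:,1]; tz=M[:,2]
def rep(uv,z,g):
    P=np.array([onz(c,u,v,z)[:2] for u,v in uv],np.float32)
    sel=(uv[:,0]>=g[0])&(uv[:,0]<=g[1])&(uv[:,1]>=g[2])&(uv[:,1]<=g[3])
    l=cv2.fitLine(P[sel],cv2.DIST_HUBER,0,.01,.01).ravel().astype(float)
    return l,sel.sum()
def inter(a,b):
    A=np.c_[a[:2],-b[:2]]; t=np.linalg.solve(A,b[2:]-a[2:]); return a[2:]+t[0]*a[:2]
low=[k for k in cs if cv2.contourArea(k)>2000 and k[:,0,1].max()<129 ]
print(len(low),[cv2.boundingRect(k) for k in cs if cv2.contourArea(k)>1000])
uv=low[0][:,0]
mn,_=rep(uv,.082,(135,252,14,26)); pl,_=rep(uv,.082,(145,252,119,129)); nr,n=rep(uv,.082,(253,262,26,120)); ear,ne=rep(uv,.092,(118,129,56,93))
for nm,l in zip(['-y','+y','near','earout'],[mn,pl,nr,ear]): print(nm,l.round(4),np.arctan2(l[1],l[0])%np.pi)
a,b=inter(mn,nr),inter(pl,nr); print('near corners',a,b,np.linalg.norm(a-b),'mid',(a+b)/2)
yaw=(np.arctan(mn[1]/mn[0])+np.arctan(pl[1]/pl[0]))/2; d=np.array([np.cos(yaw),np.sin(yaw)]); nn=np.array([-d[1],d[0]])
mid=(a+b)/2; print('yaw',yaw,'origin via near',mid+.079*d)
earuv=uv[(uv[:,0]<=129)]; E=np.array([onz(c,u,v,.092)[:2] for u,v in earuv]); print('ear pts along',(E@d).max(),(E@nn).min(),(E@nn).max(), 'origin along from ear',np.median((E@d))-.085,'via near',mid@d+.079,'lat',mid@nn)
# held
K=[k for k in cs if cv2.contourArea(k)>8000][0][:,0]
zr=T[2]+.020
h,_=rep(K,zr,(20,240,126,136)); print('held rim edge',h.round(4),np.arctan(h[1]/h[0]),'tool', np.arctan2(-ty[1],-ty[0]))
d2=np.array([np.cos(np.arctan(h[1]/h[0])),np.sin(np.arctan(h[1]/h[0]))]);n2=np.array([-d2[1],d2[0]])
print('tool lateral minus edge (expect .063)',(T[:2]-h[2:])@n2)
r=K[(K[:,0]>248)&(K[:,0]<262)&(K[:,1]>140)&(K[:,1]<180)]
Pr=np.array([onz(c,u,v,zr)[:2] for u,v in r]);print('rim ear end rel tool along (expect ~0: +79 vs 79)',np.median((Pr-T[:2])@d2))
E
```

```text
1 [(0, 130, 281, 220), (123, 19, 136, 107)]
-y [ 0.9991 -0.0422  0.52   -0.2819] 3.099364338707171
+y [ 0.9991 -0.0417  0.5366 -0.1595] 3.099873741228629
near [ 0.0363  0.9993  0.4477 -0.2172] 1.5344455265470303
earout [ 0.0528  0.9986  0.6079 -0.2275] 1.5180048939988737
near corners [ 0.44546079 -0.27879381] [ 0.44992985 -0.15590559] 0.12296944927270427 mid [ 0.44769532 -0.2173497 ]
yaw -0.04197361362189312 origin via near [ 0.52662574 -0.22066464]
ear pts along 0.6183105324849397 -0.2571943301931732 -0.16956586223540682 origin along from ear 0.5314904055646242 via near 0.5354212788264429 lat -0.1983723951090032
held rim edge [ 0.9987 -0.0515  0.5092 -0.1657] -0.05153231296667473 tool -0.05072006534486134
tool lateral minus edge (expect .063) 0.06181964552086105
rim ear end rel tool along (expect ~0: +79 vs 79) 0.0011411195279059647
```

```bash
python3 -m pendant '[[0.5,[0,-2,0],0],[0.5,[0,-5,0],0.01],[0.5,[-0.3,-8,-2],0.01],[0.5,[-0.6,-10.6,-5],0.01],[0.5,[-0.6,-11.6,-8],0.01],[0.5,[-0.6,-11.6,-10],0.01],[0.5,[-0.6,-11.6,-12],0.01],[0.5,[-0.6,-11.6,-12],0.01]]'
python3 - <<'E'
from h import *
import pickle
s=observe(); print(s['time'],s['tool_pos'],R.from_quat(s['eef_rot']).as_matrix().round(3))
pickle.dump(s,open('s6.pkl','wb'))
for n in ['wrist','scene','top']:
    c=capture(n); pickle.dump(c,open(n+'6.pkl','wb')); im=c['color'][:,:,::-1]; cv2.imwrite(f'pics/{n}6.png',im)
    if n=='scene': cv2.imwrite('pics/crop6.png',cv2.resize(im[160:310,150:330],None,fx=4,fy=4,interpolation=cv2.INTER_CUBIC))
E
```

```text
time: 8.4
tool_pos: [0.4448, -0.2159, 0.1791]
eef_rot: [-0.489, 0.51, 0.492, 0.509]
wrist_force: [-0.8, 0.9, -3.5]
gripper_width: 0.122
8.4 [ 0.44480736 -0.21585077  0.17905164] [[-0.004 -0.999  0.039]
 [ 0.002  0.039  0.999]
 [-1.     0.004  0.002]]
```

View pics/wrist6.png

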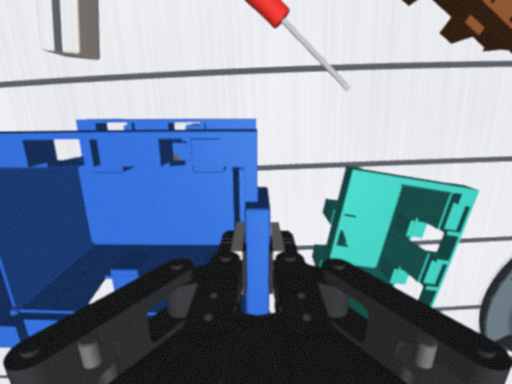

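View pics/crop6.png

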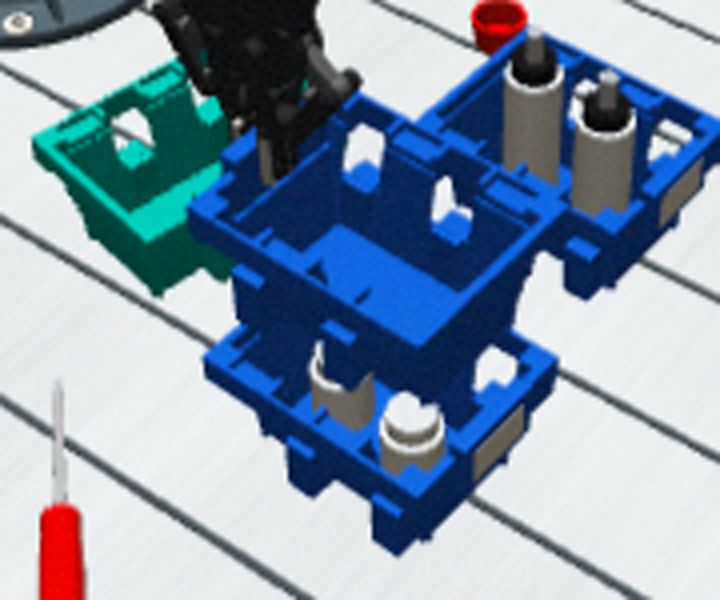

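```bash
python3 -m pendant '[[0.5,[0,0,-0.5],0],[0.5,[0,0,-1],0],[0.5,[0,0,-1.5],0],[0.5,[0,0,-2],0],[0.5,[0,0,-2],0],[0.5,[0,0,-2],0]]'
python3 - <<'E'
from h import *
import pickle
s=observe(); M=R.from_quat(s['eef_rot']).as_matrix(); T=s['tool_pos']; ty=M[:,1]
print(s['time'],T,np.arctan2(-ty[1],-ty[0]),s['wrist_force'])
c=capture('wrist'); pickle.dump(c,open('wrist7.pkl','wb')); im=c['color'][:,:,::-1]; cv2.imwrite('pics/crop7.png',cv2.resize(im[95:200,60:285],None,fx=3.5,fy=3.5,interpolation=cv2.INTER_CUBIC))
hsv=cv2.cvtColor(im,cv2.COLOR_BGR2HSV); m=cv2.inRange(hsv,(105,110,40),(130,255,255))
k=max(cv2.findContours(m,cv2.RETR_EXTERNAL,cv2.CHAIN_APPROX_NONE)[0],key=cv2.contourArea)[:,0]
t=[]
for u in range(100,250,5):
    col=np.where(m[:,u])[0]; t.append((u,col.min()))
P=np.array([onz(c,u,v-.5,.082)[:2] for u,v in t]); l=cv2.fitLine(P.astype(np.float32),cv2.DIST_HUBER,0,.01,.01).ravel(); print(t[::6],l)
d=np.array([np.cos(-.042),np.sin(-.042)]); n=np.array([-d[1],d[0]])
print('tool lat above low -y rim edge (want .063 +~.001 erosion less)',(T[:2]-l[2:])@n)
for v in range(119,131,2):
    r=np.where(m[v])[0].max(); print(v,r,((onz(c,r+.5,v,.082)[:2])-T[:2])@d)
E
```

```text
time: 9.15
tool_pos: [0.4463, -0.217, 0.1611]
eef_rot: [-0.49, 0.51, 0.49, 0.51]
wrist_force: [-1.7, 0.1, -4.4]
gripper_width: 0.123
9.15 [ 0.44628625 -0.2170146   0.1611366 ] -0.03862498835545837 [-1.67808304  0.12561214 -4.38247545]
[(100, np.int64(122)), (130, np.int64(121)), (160, np.int64(121)), (190, np.int64(121)), (220, np.int64(121))] [ 0.9991278  -0.04175676  0.5230032  -0.28361276]
tool lat above low -y rim edge (want .063 +~.001 erosion less) 0.0633182566606824Traceback (most recent call last):
  File "<stdin>", line 15, in <module>
    return umr_maximum(a, axis, None, out, keepdims, initial, where)
ValueError: zero-size array to reduction operation maximum which has no identity
```

View pics/crop7.png

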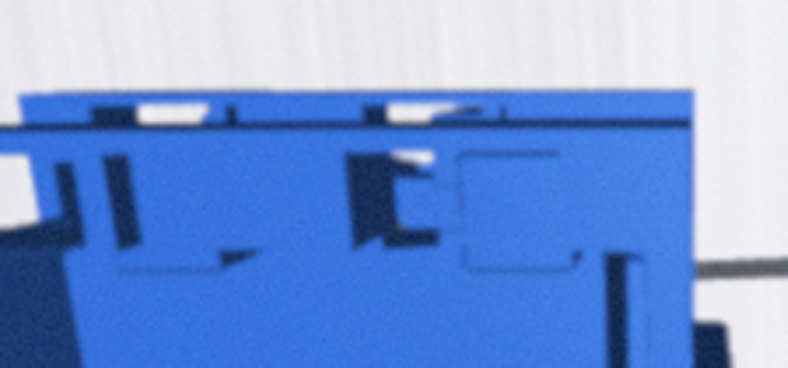

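Aligned within about 1 mm: the near edges of the low and held totes coincide at column 257, and the lateral distance is 63 mm as wanted. Lowering gently.

```bash
python3 -m pendant '[[0.5,[0,-0.05,-0.5],0],[0.5,[0,-0.05,-1],0],[0.5,[0,-0.05,-1.3],0],[0.5,[0,-0.05,-1.5],0],[0.5,[0,-0.05,-1.7],0],[0.5,[0,-0.05,-1.7],0]]'; python3 -m pendant '[[0.5,[0,0,-0.1],0],[0.5,[0,0,-0.2],0],[0.5,[0,0,-0.3],0],[0.5,[0,0,-0.4],0],[0.5,[0,0,-0.4],0]]'
```

```text
time: 9.8
tool_pos: [0.4462, -0.2175, 0.144]
eef_rot: [-0.49, 0.51, 0.49, 0.51]
wrist_force: [-0.7, -0.2, -4.3]
gripper_width: 0.123
time: 10.3
tool_pos: [0.4463, -0.2175, 0.1401]
eef_rot: [-0.49, 0.51, 0.49, 0.51]
wrist_force: [-0.1, -0.5, -4.5]
gripper_width: 0.124
```

```bash
python3 -m pendant '[[0.5,[0,0,-0.1],0],[0.5,[0,0,-0.1],0],[0.5,[0,0,-0.1],0]]'; python3 -m pendant '[[0.5,[0,0,-0.1],0],[0.5,[0,0,-0.1],0],[0.5,[0,0,-0.1],0]]'
python3 - <<'E'
from h import *
import pickle
print(observe()['torque'])
for n in ['wrist','scene']:
    c=capture(n); im=c['color'][:,:,::-1]; cv2.imwrite(f'pics/{n}8.png',im)
    if n=='scene': cv2.imwrite('pics/crop8.png',cv2.resize(im[180:310,170:310],None,fx=4.5,fy=4.5,interpolation=cv2.INTER_CUBIC))
E
```

```text
time: 10.6
tool_pos: [0.4463, -0.2175, 0.1393]
eef_rot: [-0.49, 0.51, 0.49, 0.51]
wrist_force: [-0.6, -0.4, -3.2]
gripper_width: 0.126
time: 10.9
tool_pos: [0.4464, -0.2176, 0.1383]
eef_rot: [-0.49, 0.51, 0.49, 0.51]
wrist_force: [0.4, -0.5, -3.8]
gripper_width: 0.127
[-0.09196293  0.29408863 -0.02406538]
```

View pics/crop8.png

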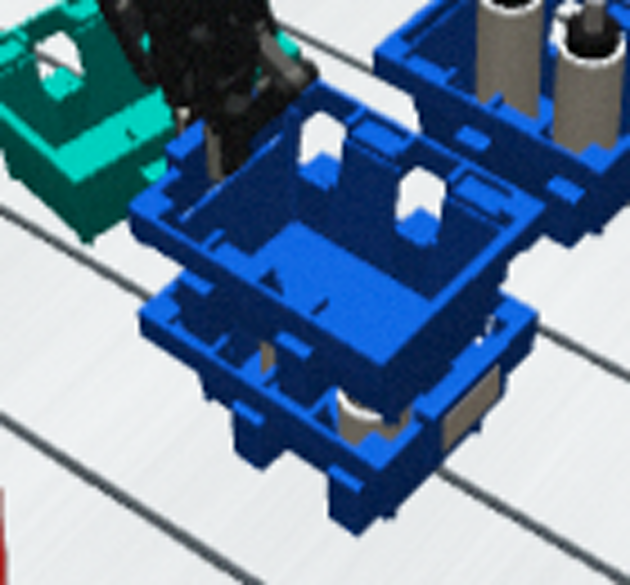

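```bash
python3 -m pendant '[[0.5,[0,0,-0.05],0],[0.5,[0,0,-0.1],0],[0.5,[0,0,-0.1],0]]'; python3 -m pendant '[[0.5,[0,0,-0.05],0],[0.5,[0,0,-0.1],0],[0.5,[0,0,-0.1],0]]'
```

```text
time: 11.3
tool_pos: [0.4463, -0.2176, 0.1381]
eef_rot: [-0.491, 0.51, 0.49, 0.51]
wrist_force: [-3.8, 0.0, 6.5]
gripper_width: 0.125
time: 11.6
tool_pos: [0.4463, -0.2177, 0.138]
eef_rot: [-0.491, 0.509, 0.49, 0.51]
wrist_force: [-7.0, 2.1, 16.9]
gripper_width: 0.126
```

```bash
python3 - <<'E'
from h import *
s=observe();print(s['torque'])
c=capture('scene')
import pickle; pickle.dump(c,open('scene9.pkl','wb'))
im=c['color'][:,:,::-1].copy()
d=-.042; Rz=R.from_euler('z',d).as_matrix(); o=np.array([.5248,-.2208,0])
def lw(p): return o+Rz@np.array(p)
col={}
big=cv2.resize(im[180:310,170:310],None,fx=4.5,fy=4.5,interpolation=cv2.INTER_CUBIC)
# expected low corners and stacked upper corners (in low frame)
for p,cc in [((-.079,-.063,.082),(0,255,0)),((.079,-.063,.082),(0,255,0)),((.079,.063,.082),(0,255,0)),((-.079,-.063,.158),(0,255,255)),((.079,-.063,.158),(0,255,255)),((.079,.063,.158),(0,255,255))]:
    u,v=proj(c,lw(p))[0]; cv2.circle(big,(int((u-170+.5)*4.5),int((v-180+.5)*4.5)),5,cc,1)
cv2.imwrite('pics/crop9.png',big)
E
```

```text
[ 0.48906114  1.56684416 -0.00342517]
```

View pics/crop9.png

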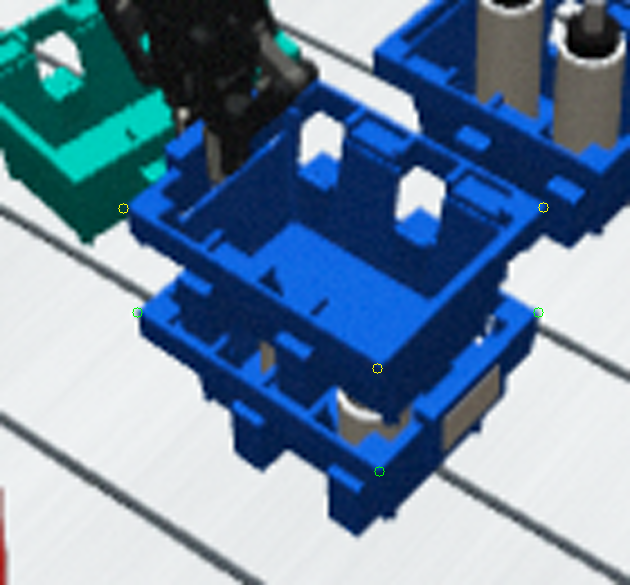

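Contact came at TCP z = 0.138, exactly 76 mm above the grasp height, so the feet are in the pockets (on the rim it would have stopped at 0.144). Relieving the force, then releasing.

```bash
python3 -m pendant '[[0.5,[0,0,0.1],0],[0.5,[0,0,0.15],0],[0.5,[0,0,0.15],0]]' 20;  python3 -m pendant '[[1.6,[0,0,0],0],[2.5,[0,0,0],0],[3.5,[0,0,0],0],[4,[0,0,0],0],[4,[0,0,0],0],[4,[0,0,0],0]]'
python3 - <<'E'
from h import *
s=observe();print(s['torque'],s['tool_pos'])
for n in ['wrist','scene']:
    c=capture(n); im=c['color'][:,:,::-1]; cv2.imwrite(f'pics/{n}10.png',im)
    if n=='scene': cv2.imwrite('pics/crop10.png',cv2.resize(im[170:310,160:310],None,fx=4.2,fy=4.2,interpolation=cv2.INTER_CUBIC))
E
```

```text
time: 11.95
tool_pos: [0.4463, -0.2176, 0.1381]
eef_rot: [-0.49, 0.51, 0.49, 0.51]
wrist_force: [-3.9, 1.5, 5.5]
gripper_width: 0.122
time: 12.55
tool_pos: [0.4464, -0.2175, 0.1377]
eef_rot: [-0.49, 0.51, 0.49, 0.51]
wrist_force: [-0.5, 0.0, 0.0]
gripper_width: 0.467
[0.00745286 0.0096573  0.03196424] [ 0.446416   -0.21752673  0.13774045]
```

View pics/crop10.png

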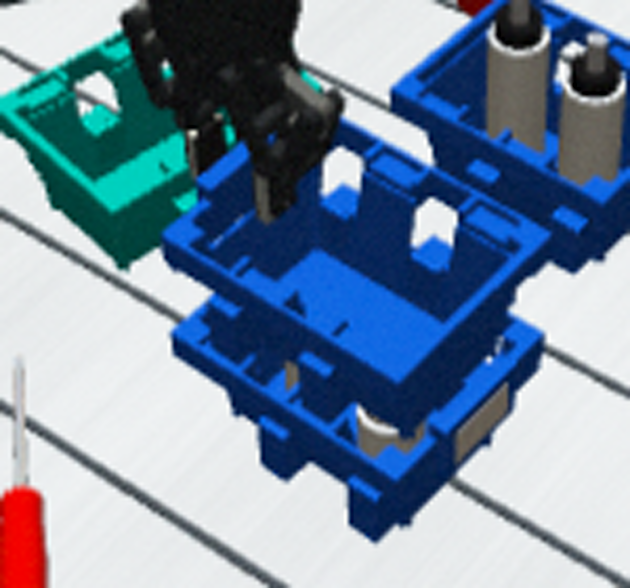

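View pics/wrist10.png

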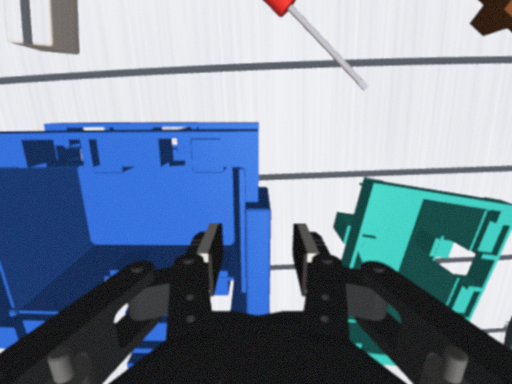

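Released with the tote unmoved and the fingers clear on both sides of the ear (~215 and ~298, ear at 257). Lifting straight up.

```bash
python3 -m pendant '[[4,[0,0,1],0],[4,[0,0,3],0],[4,[0,0,6],0],[4,[0,0,10],0],[4,[0,0,14],0],[4,[0,1,18],0],[4,[0,4,20],0],[4,[0,8,20],0]]';python3 -m pendant '[[4,[0,3,0],0],[4,[0,5,0],0],[4,[0,5,0],0],[4,[0,5,0],0]]'
python3 - <<'E'
from h import *
import pickle
for n in ['wrist','scene','top']:
    c=capture(n); im=c['color'][:,:,::-1]; cv2.imwrite(f'pics/{n}11.png',im); pickle.dump(c,open(n+'11.pkl','wb'))
    if n=='scene': cv2.imwrite('pics/crop11.png',cv2.resize(im[150:310,160:340],None,fx=3.7,fy=3.7,interpolation=cv2.INTER_CUBIC))
E
```

```text
time: 13.45
tool_pos: [0.4474, -0.1379, 0.3414]
eef_rot: [-0.491, 0.509, 0.488, 0.511]
wrist_force: [1.7, 0.1, -0.6]
gripper_width: 0.471
time: 13.85
tool_pos: [0.4463, -0.0874, 0.3384]
eef_rot: [-0.491, 0.509, 0.49, 0.509]
wrist_force: [-0.3, -1.0, -0.7]
gripper_width: 0.466
```

View pics/crop11.png

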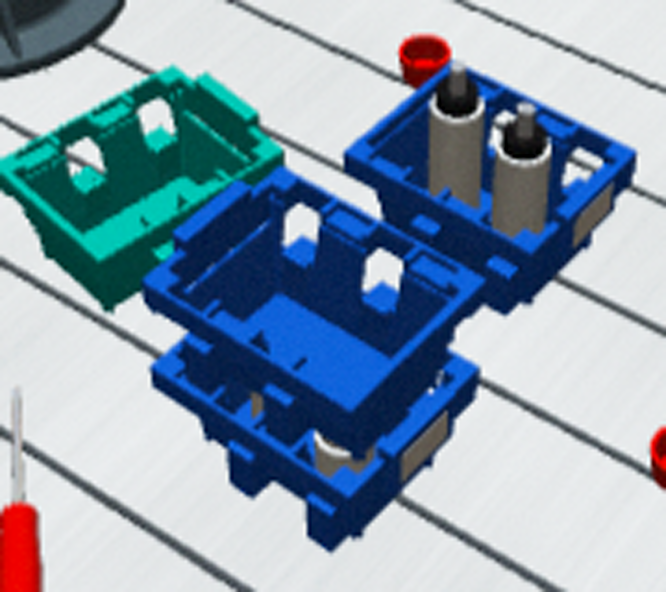

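View pics/wrist11.png

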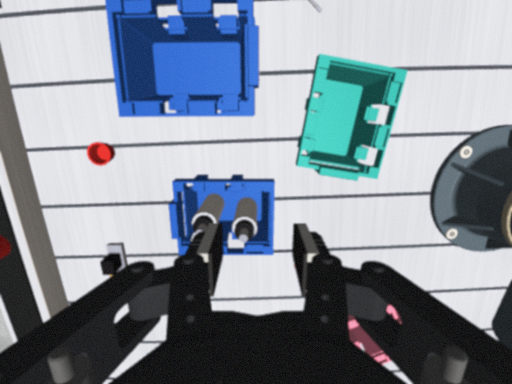

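```bash
python3 - <<'E'
from h import *
import pickle
c=pickle.load(open('wrist11.pkl','rb')); im=c['color'][:,:,::-1].copy()
Rz=R.from_euler('z',-.042).as_matrix(); o=np.array([.5248,-.2208,0])
hsv=cv2.cvtColor(im,cv2.COLOR_BGR2HSV); m=cv2.inRange(hsv,(105,110,40),(130,255,255))
k=[k for k in cv2.findContours(m,cv2.RETR_EXTERNAL,cv2.CHAIN_APPROX_NONE)[0] if cv2.contourArea(k)>5000 and k[:,0,1].max()<130][0][:,0]
def fit(sel,z):
    P=np.array([onz(c,u,v,z)[:2] for u,v in k[sel]],np.float32); return cv2.fitLine(P,cv2.DIST_HUBER,0,.01,.01).ravel()
py=fit((k[:,1]>108)&(k[:,0]>126)&(k[:,0]<248),.158); print('+y rim',py,np.arctan(py[1]/py[0]))
far=fit((k[:,0]<122)&(k[:,1]>12)&(k[:,1]<108),.158); print('far rim',far,np.arctan2(far[1],far[0]))
e=np.array([onz(c,u,v,.168)[:2] for u,v in k[(k[:,0]>=257)]]);print('ear outer',e.mean(0))
L=lambda p:(Rz.T@(np.r_[p,0]-o))[:2]
print('in low frame: +y',L(py[2:]),'(63)','far',L(far[2:]),'(79)','ear',L(e.mean(0)),'(-85,0)')
print([tuple(proj(c,o+Rz@np.array(p))[0].round(1)) for p in [(-.079,.063,.158),(.079,.063,.158)]])
s=observe(); print(s['time'],s['wrist_force'])
E
```

```text
+y rim [ 0.9991292  -0.04172414  0.51684195 -0.1569979 ] -0.041736256
far rim [ 0.03734753  0.9993023   0.6035584  -0.21978597] 1.5334401
ear outer [ 0.44262262 -0.21553341]
in low frame: +y [-0.01062993  0.06341169] (63) far [0.07864639 0.00432001] (79) ear [-0.08232604  0.00181151] (-85,0)
[(np.float64(254.0), np.float64(114.7)), (np.float64(118.9), np.float64(114.8))]
14.0 [0.06518325 0.13335388 0.56091737]
```

Seen from above, the empty tote sits within about 1–2 mm of the ideal stacked pose. Its yaw is −0.042, equal to the low tote's. Handing in.

```bash
python3 -c "
from cell import *
print(hand_in())"
```

```text
the job is handed in; nothing more can be done
None
```

I pinched the empty blue tote by its ear, lifted it, and turned it half a turn while carrying it high over the actuator tote. I lowered it onto the tote with the short housings, let go and moved the arm clear. The job was handed in at about 14 s of the 40 s; no verdict is reported.

- **Seating:** contact came 76 mm above the grasp height, as a properly stacked tote should. I reached this by pressing a little past first contact. The wrist force read about 17 N up, or roughly 21 N of push allowing for the tote's weight.
- **Position:** the last wrist picture put the long and far rims within about 1 mm of the ideal stacked pose, using the lower tote's position measured before the placing. Its yaw equals the lower tote's, with the ear at the opposite end.
- **One figure disagreed:** the ear edge read 82 mm instead of 85 mm. The colour mask trims edges by 1–2 mm, which explains at least part of that.
- **Level:** I judged this by eye, with the rim corners close to where I predicted them in the pictures.
- **Loaded totes and parts:** in the last pictures the loaded totes look unmoved and the actuators upright. The housings were only partly visible under the stacked tote. No finger force was left after release.

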